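# Remote off the turntable and away in the oak box

## Robot

A 6-joint arm with a two-finger parallel gripper is mounted at the origin on the work surface. World frame = base frame: x ahead of the robot, y to its left, z up, the work surface at z = 0. Lengths are in m, angles in rad, forces in N, time in s.
With the tool pointing down it reaches from about 0.4 to 0.825 m from the base axis. Payload 7 kg.
Tool frame: the origin (TCP) lies between the finger pads; the fingertips stand 17 mm ahead of it and the grasp point (between the pads) lies 2 mm behind it; z points along the fingers, y is the line along which they close (so a half turn about z gives the same grasp; the last joint's range is limited). The gripper opens to 88 mm and grips with 3 to 60 N. Pads are 19 mm wide; open, the fingers measure 130 mm over their backs; the gripper's body (78 mm by 193 mm) begins 47 mm behind the grasp point.
Start: joints at [-0.856, 0.359, 0.012, 0, -1.224, -0.288], TCP at [0.279, -0.614, 0.244] pointing down, gripper open.
Joint ranges: [-3.07, 3.07], [-1.43, 2.12], [-1.02, 1.25], [-3.03, 1.67], [-3.05, -0], [-3.03, 3.03]. Speed limits (rad/s): [2.39, 2.39, 3.01, 3.14, 3.14, 3.14].

## Interface

Orientations are given as a rotation vector (axis times angle).
In Python, from bench import env gives the robot as it stands.
- The arm moves only by the tool move_arm, never from a script. Its argument "motion" is a list of rows, each an object of numbers: "x", "y", "z": the shift along the tool's x, y, z in mm; "wx", "wy", "wz": the turn, a rotation vector about the tool's x, y, z in rad; "grip": the finger opening in mm, from 0 to 87.6. A call has exactly 8 rows; each row shifts and turns the commanded pose from where the row before left it, along the tool's axes as they then stand; what a row does not reach is not made up. A row lasts 1/8 s, in which the tool goes at most 62.5 mm and 10.7 degrees, less where a joint would pass 70% of its speed; a pose out of reach is approached as far as the arm can. A call is refused whole if a number of a shift passes 62.5 or a number of a turn 0.188, either way. A call with a gripper value outside its range is refused whole. The fingers move at their own pace and stop on an object; "grip_force" is the grip in N (left out, the last holds). Time passes only in rows, so rows that do not move let the fingers close, or fill a call up. It gives the time, the measured TCP pose, the force, the opening and the grip force at its end, in the units of the state.
- env.read_state(): the state, without advancing time (a new reading comes with each control period).
- env.capture(name): name is "side" or "top"; returns the picture (420x560x3 uint8, blue, green, red); there is no depth.
- env.camera_model(name): a dict with "fx", "fy", "cx", "cy" (pixels), "dist" ([k1, k2, p1, p2, k3] as OpenCV has them; the pictures are not rectified), "pose" (4x4, takes a point from camera to world coordinates). Camera axes: x right, y down, z forward; pixel columns grow to the right and rows downward; lengths in m; the calibration is good to about 2 mm. A picture is of the moment at which its call begins. camera_model takes no time and is no camera call.
- env.hand_in(): hands the job in; it is judged then, once.
The state is a dict: "time_s": time; "joints": joint angles; "joint_velocities": joint speeds; "joint_torque": joint torques, N m; "tcp_pos": TCP position; "eef_rot": TCP orientation; "force": force on the tool from outside, world axes, zero at the start; "torque": the same for the moment, N m; "finger_gap": finger opening in m; "grasp_force": force on a finger pad.
Only numpy, scipy, OpenCV 4.12 (cv2) and the standard library are available. Lean on these libraries where they do the work, as an engineer would, in place of code of your own. Each camera call takes 0.05 s, during which the arm holds its last target. There are 200 camera calls.

## Task

The TV remote was left on the two-tier turntable, half under the upper tier: turn the turntable by its peg as far as you need, lift the remote off, and lay it flat on the floor of the oak box, under the half-open flap, without dropping it in. Then close the flap fully, without slamming it. Leave the glass coaster on the upper tier, and do not knock over or push away the mug or the pen.

Things in the scene. Friction and masses are not known exactly. Their poses are not given: they have to be found in the camera images.
- turntable_axis (a point): Two-tier wooden turntable; point on its fixed vertical spin axis, at the top face of the lower platter (35 mm above the table). Platter: flat disc, radius 170 mm, no rim. Steel column of radius 12 mm on the axis. All but its foot turns together, endlessly, nearly without friction: any sideways push turns it and it coasts for a second or two.
- tier_center (a point): Middle of the top face of the turntable's upper tier, a disc of radius 125 mm and 12 mm thick on the column; its underside is 85 mm and its top face 97 mm above the lower platter's top face.
- peg_mid (a point): Upright round wooden turning peg, 18 mm in diameter, 45 mm tall, fixed on top of the upper tier 100 mm from the spin axis, roughly opposite the remote at the start. The point is on its axis half-way up, 22.5 mm above the tier. Pinch it from above and lead it round to turn the turntable.
- remote_center (a point): Centre of the loose grey TV remote, 130 x 46 x 24 mm (own x, y, z), 80 to 145 g. It lies flat, buttons up, on the lower platter, long axis (x, the +x end outermost at the start) roughly radial; only its outer 34 to 42 mm stick out from under the tier, facing up to about 2 rad left or right of the robot. Above that end the tier blocks an upright gripper, so lean it outward 25 to 40 degrees.
- oakbox: Open oak box, fixed, 200 (x) x 160 (y) x 48 mm high, walls and floor 8 mm; empty and smooth inside, 40 mm deep. Origin at the centre of its underside, on the table. Its front (-x) wall, over which one reaches in, faces right and a little back to the robot (its x axis is turned 0.85 to 1.3 rad from world x to y); the flap is hinged on the opposite (+x) rim.
- flap_hinge (a point): Middle of the flap's hinge line, at the box's top edge, away from its front: 100 mm along +x and 48 mm above the box's origin; the hinge line runs along the box's y.
- flap (a joint): Flap lid of the box, 200 mm from hinge to free edge, 160 mm wide, 10 mm thick (underside through the hinge line). Rad, 0 = closed on the rim; starts at 0.85 to 1.1 (stop 1.2), rising from the hinge over the box; reach in under its free edge from the front (-x). A stiff hinge keeps it where it is left; pushing it down near the free edge takes 1 to 3 N until it stops, closed.
- coaster: Loose round glass coaster, radius 45 mm, 8 mm thick, lying near the middle of the upper tier. Origin at the centre of its underside. To stay on the tier.
- mug: White ceramic mug, radius 40 mm, 90 mm high, handle at its +y, standing on the table beyond the box. Origin at the centre of its underside. Leave alone.
- pen: Stainless steel pen, 140 mm long, 10 mm thick, lying on the table to the right of the box. Origin on its underside, mid-length. Leave alone.
Things that resemble listed ones, but are neither listed nor needed, are in the scene too. There is more than one size of the part that bears remote_center; the job needs the smallest.

How it is judged:
On the way, in this order (a step that is already met when the one before it is completed fails the run):
1. the remote is lifted off the turntable in the fingers (height (world z) of remote_center above 0.065 m and contact force between remote and the fingers above 0.5 N and contact force between remote and platter below 0.1 N), for 0.2 s.
2. the remote lies flat on the floor of the oak box, let go (x of remote_center in the frame of oakbox between -0.045 and 0.045 m and y of remote_center in the frame of oakbox between -0.055 and 0.055 m and z of remote_center in the frame of oakbox below 0.026 m and angle between the z axis of remote_center and the z axis of oakbox, either way round below 0.12 rad and contact force between remote and the fingers below 0.1 N), for 0.2 s.
At the end, for the whole second after the job is handed in: Remote at rest flat (0.12 rad) on the box floor, centre within 45 mm (lengthwise) and 55 mm (sideways) of the box middle, under 26 mm above its underside; flap under 0.04 rad; coaster on the upper tier; mug upright (tilt < 0.3 rad); mug and pen moved under 40 mm; all released (x of remote_center in the frame of oakbox between -0.045 and 0.045 m and y of remote_center in the frame of oakbox between -0.055 and 0.055 m and z of remote_center in the frame of oakbox below 0.026 m and angle between the z axis of remote_center and the z axis of oakbox, either way round below 0.12 rad and height (world z) of coaster above 0.12 m and angle between mug's own z axis and vertical below 0.3 rad and distance of each of mug, pen from where it was at the start of the episode below 0.04 m and value of joint flap below 0.04 rad and linear speed of remote below 0.02 m/s); the robot touches nothing.
It fails at once if the remote is dropped into the box (falls free at over 0.75 m/s, about 30 mm) (horizontal distance between remote_center and oakbox below 0.09 m and linear speed of remote above 0.75 m/s and contact force between remote and the fingers below 0.1 N).
It fails at once if the flap is slammed (closing faster than 3 rad/s) (velocity of joint flap below -3 rad/s).
It fails at once if the coaster falls off the upper tier (height (world z) of coaster below 0.12 m).
It fails at once if the mug is knocked over or pushed more than 40 mm (angle between mug's own z axis and vertical above 0.3 rad or distance of mug from where it was at the start of the episode above 0.04 m).
It fails at once if the pen is pushed more than 40 mm (distance of pen from where it was at the start of the episode above 0.04 m).
It also fails if it takes over 72 s, if anything falls off the work surface, if the arm or the gripper's body presses on something with over 40 N, if the wrist force passes 120 N, or if a joint passes its speed limit or range.

## Working session

There is one attempt and no reset: what is moved stays moved. The work goes in short steps, Python scripts to look and compute and a tool call to move; the robot and the scene stay as the last step left them, time stands still between calls to the robot, and variables do not carry over. Pictures are saved under pics/ and viewed, at most 10 in all, crops included, and the job is handed in when it is done.

Besides the shell and the picture viewer there is one more tool, called after ">>>" by a JSON object that holds its "api" and its "payload", one argument or row to a line. move_arm: Moves the arm, as the interface text tells. Its arguments: {"type":"object","properties":{"motion":{"type":"array","items":{"type":"object","properties":{"x":{"type":"number"},"y":{"type":"number"},"z":{"type":"number"},"wx":{"type":"number"},"wy":{"type":"number"},"wz":{"type":"number"},"grip":{"type":"number"}}}},"grip_force":{"type":"number"}},"required":["motion"]}

```bash
ls; mkdir -p pics
python3 - <<'E'
from bench import env
import cv2,numpy as np
for n in("side","top"):
    cv2.imwrite(f"pics/{n}0.png",env.capture(n)); m=env.camera_model(n); print(n,m)
s=env.read_state();print(s)
E
```

```text
pics
side {'fx': 531.5316095858437, 'fy': 531.5316095858437, 'cx': 284.9880329466177, 'cy': 203.73887579837051, 'dist': array([-0.01469889,  0.        ,  0.        ,  0.        ,  0.        ]), 'pose': array([[-0.96052746, -0.14281179,  0.23872954,  0.2276438 ],
       [-0.27797082,  0.45904184, -0.84380852,  1.268463  ],
       [ 0.01091896, -0.8768611 , -0.4806198 ,  0.83533719],
       [ 0.        ,  0.        ,  0.        ,  1.        ]])}
top {'fx': 505.5676641606622, 'fy': 505.5676641606622, 'cx': 277.0255570676565, 'cy': 213.4508463016252, 'dist': array([-0.0925165,  0.       ,  0.       ,  0.       ,  0.       ]), 'pose': array([[ 0.00896012, -0.99839068,  0.05599787,  0.49111155],
       [-0.9999277 , -0.00939486, -0.00750503,  0.04519237],
       [ 0.00801904, -0.05592658, -0.99840268,  1.50518581],
       [ 0.        ,  0.        ,  0.        ,  1.        ]])}
{'time_s': 0.1, 'joints': array([-8.55935238e-01,  3.59310267e-01,  1.11077557e-02, -2.94898531e-04,
       -1.22409806e+00, -2.88097998e-01]), 'joint_velocities': array([ 0.00094952, -0.00125692,  0.00329455,  0.00084732,  0.00040664,
       -0.00036093]), 'joint_torque': array([-8.96872316e-04, -5.84164560e+01,  2.93754548e+01,  7.01555416e+00,
        1.01893200e-02, -3.00874956e-05]), 'tcp_pos': array([ 0.27918769, -0.61408135,  0.24270345]), 'eef_rot': array([ 6.65026427e-01, -3.06990609e+00, -2.28095178e-03]), 'force': array([-0.78183297,  0.1459151 , -0.53376617]), 'torque': array([-0.02864868,  0.00517103,  0.00232924]), 'grasp_force': 0.0, 'finger_gap': 0.08753963167363119}
```

View pics/side0.png

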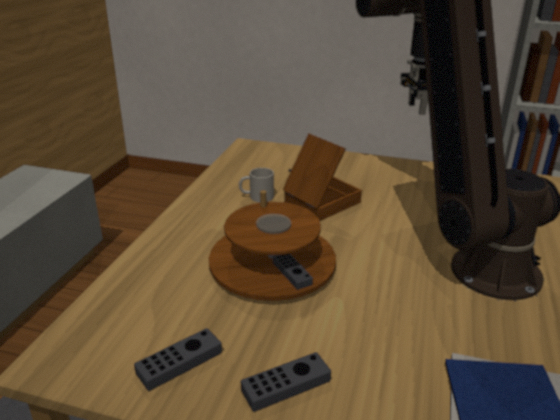

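View pics/top0.png

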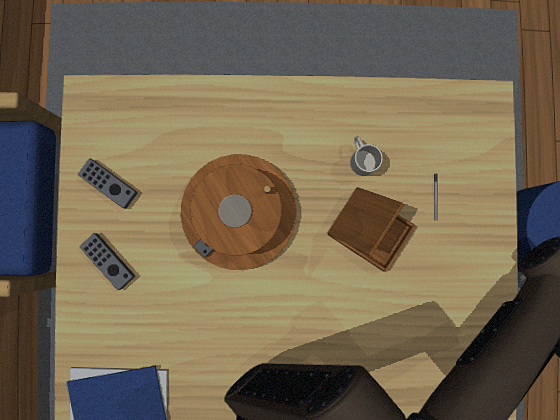

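The side view shows the remote at about (292,269) partly under the tier, with the box at (320,185) and the mug at (262,183). The top view shows the coaster at (235,211), the peg at (267,188), the remote's end at (204,248), the box at (372,228), the mug at (367,157) and the pen at (436,197). The two remotes on the left are decoys.

```bash
cat > h.py <<'E'
import numpy as np,cv2
from bench import env
from scipy.spatial.transform import Rotation as R
def M(n):
    m=env.camera_model(n); K=np.array([[m['fx'],0,m['cx']],[0,m['fy'],m['cy']],[0,0,1]]); return K,np.array(m['dist']),np.array(m['pose'])
def ray(n,u,v):
    K,d,T=M(n); p=cv2.undistortPoints(np.array([[[u,v]]],float),K,d)[0,0]
    r=T[:3,:3]@np.array([p[0],p[1],1]); return T[:3,3],r
def onz(n,u,v,z):
    o,r=ray(n,u,v); return o+r*(z-o[2])/r[2]
def tri(a,b):
    (o,r),(p,s)=ray("top",*a),ray("side",*b)
    t=np.linalg.lstsq(np.c_[r,-s],p-o,rcond=None)[0]; A=o+r*t[0];B=p+s*t[1]
    return (A+B)/2,np.linalg.norm(A-B)
def proj(n,P):
    K,d,T=M(n); P=np.atleast_2d(P)@np.eye(3); q=(P-T[:3,3])@T[:3,:3]
    return cv2.projectPoints(q.reshape(-1,1,3),np.zeros(3),np.zeros(3),K,d)[0][:,0]
E
python3 - <<'E'
from h import *
t=cv2.imread("pics/top0.png");s=cv2.imread("pics/side0.png")
cv2.imwrite("pics/topc.png",cv2.resize(t[130:280,175:440],None,fx=3,fy=3,interpolation=cv2.INTER_CUBIC))
b=cv2.convertScaleAbs(cv2.resize(s[130:300,200:370],None,fx=3.5,fy=3.5,interpolation=cv2.INTER_CUBIC),alpha=1.6)
cv2.imwrite("pics/sidec.png",b)
for n,u,v,z in[("top",235,211,.140),("top",267,188,.177),("top",204,248,.059),("side",292,269,.059),("side",274,223,.140),("top",367,157,.09),("top",436,197,.01)]:print(n,u,v,onz(n,u,v,z).round(4))
E
```

```text
top 235 211 [0.5733 0.1487 0.14  ]
top 267 188 [0.6326 0.0623 0.177 ]
top 204 248 [0.4714 0.2421 0.059 ]
side 292 269 [0.5029 0.2243 0.059 ]
side 274 223 [0.5714 0.1543 0.14  ]
top 367 157 [ 0.7333 -0.2193  0.09  ]
top 436 197 [ 0.629  -0.4431  0.01  ]
```

View pics/topc.png

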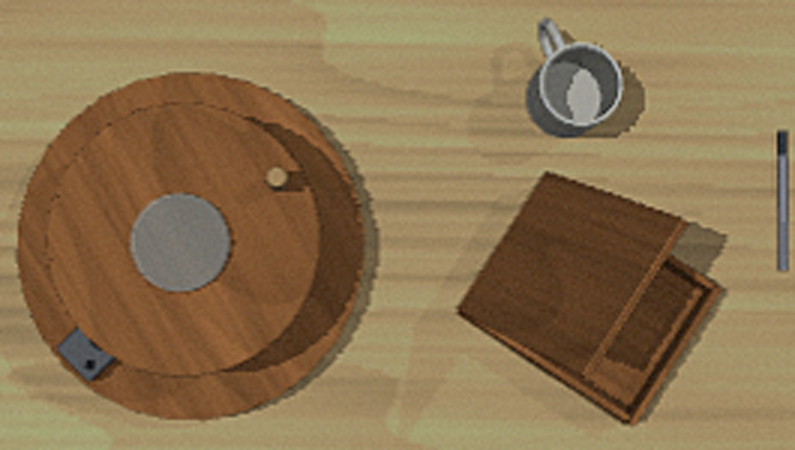

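View pics/sidec.png

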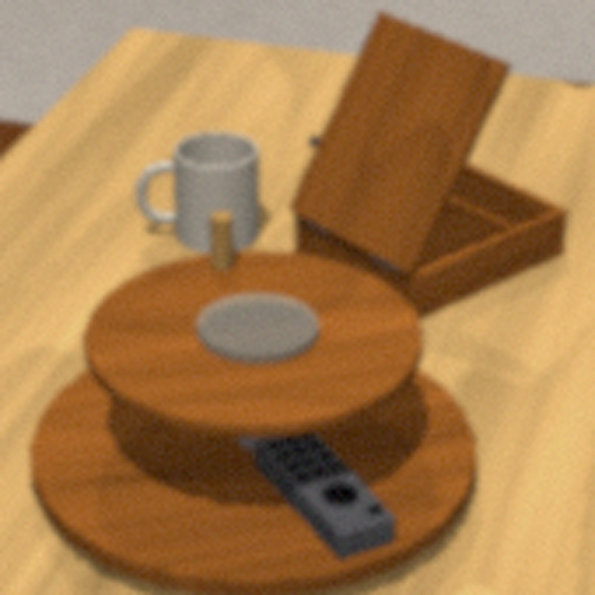

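The crop shows the platter circle (x 17–365, y 72–420) and the tier circle (47–320, 102–377). The remote's outer end runs (60,350)–(95,380). The box's front rim runs (632,424)–(722,290), its hinge rim (459,312)–(546,172), and the flap's free edge (585,378)–(683,218). In the side crop, the remote's outer top corners are at about (335,545) and (393,517).

Run:
```python
from h import *
T=lambda x,y,z:onz("top",175+x/3,130+y/3,z)
S=lambda x,y,z:onz("side",200+x/3.5,130+y/3.5,z)
def sh(k,v):print(k,np.round(v,4))
sh("axis platter",T(191,246,.035)); sh("axis tier",T(183.5,239.5,.132)); sh("coaster",T(181,242,.14))
sh("peg top",T(277,176,.177)); sh("side platter",S(254,452,.035)); sh("tier side",S(253,342,.132))
sh("peg tri",tri((175+277/3,130+176/3),(200+222/3.5,130+217/3.5))[0])
for p in[(60,350),(95,380)]:sh("rem end T",T(*p,.059))
for p in[(335,545),(393,517)]:sh("rem end S",S(*p,.059))
for p in[(245,438),(310,433)]:sh("rem in S",S(*p,.059))
f=[T(632,424,.048),T(722,290,.048)];h=[T(459,312,.048),T(546,172,.055)]
sh("front",f);sh("hinge",h);print(np.linalg.norm(f[0]-f[1]),np.linalg.norm(h[0]-h[1]))
sh("front S",[S(412,270,.048),S(565,212,.048),S(296,212,.048)])
fm=(f[0]+f[1])/2;hm=(h[0]+h[1])/2;d=(hm-fm)[:2];print("box c",(fm+hm)/2,"yaw",np.arctan2(d[1],d[0]),np.linalg.norm(d),"yaw2",np.arctan2(*(f[0]-f[1])[[0,1]]))
for a,b in[((585,378),(508,66)),((585,378),(380,14)),((683,218),(508,66)),((683,218),(380,14))]:
  p,e=tri((175+a[0]/3,130+a[1]/3),(200+b[0]/3.5,130+b[1]/3.5));sh("flap edge",p);print(e)
```

```text
axis platter [0.5768 0.1459 0.035 ]
axis tier [0.5769 0.1462 0.132 ]
coaster [0.5742 0.1478 0.14  ]
peg top [0.6309 0.0614 0.177 ]
side platter [0.5721 0.1644 0.035 ]
tier side [0.5726 0.1651 0.132 ]
peg tri [0.6306 0.0613 0.1739]
rem end T [0.4749 0.268  0.059 ]
rem end T [0.4468 0.2341 0.059 ]
rem end S [0.4764 0.2867 0.059 ]
rem end S [0.4462 0.2445 0.059 ]
rem in S [0.5735 0.1822 0.059 ]
rem in S [0.5294 0.1618 0.059 ]
front [[ 0.4083 -0.2812  0.048 ]
 [ 0.5381 -0.3695  0.048 ]]
hinge [[ 0.5148 -0.1134  0.048 ]
 [ 0.6503 -0.1964  0.055 ]]
0.15703885787470376 0.1589929565754936
front S [[ 0.5174 -0.1228  0.048 ]
 [ 0.4068 -0.2727  0.048 ]
 [ 0.6446 -0.1984  0.048 ]]
box c [ 0.52788497 -0.24010659  0.04975   ] yaw 1.0004281388835659 0.20252216046956098 yaw2 -0.9732623124799685
flap edge [ 0.4576 -0.203   0.2154]
0.0017365474179701795
flap edge [ 0.5109 -0.1782  0.2687]
0.10920745274411446
flap edge [ 0.537  -0.3076  0.1704]
0.122829893937523
flap edge [ 0.5935 -0.2885  0.215 ]
0.0017122668580374578
```

>>> {"api": "move_arm", "payload": {
  "motion": [
    {"x":-37,"y":29,"z":-25,"grip":50},
    {"x":-37,"y":29,"z":-25},
    {"x":-37,"y":29,"z":-25},
    {"x":-37,"y":29,"z":-15},
    {"x":-37,"y":29},
    {"x":-37,"y":29},
    {"x":-37,"y":29},
    {"x":-37,"y":29}
  ],
  "grip_force": 6
}}

```text
invalid input at $.motion[0]: expected keys x, y, z, wx, wy, wz, grip
```

>>> {"api": "move_arm", "payload": {
  "motion": [
    {"x":-37,"y":29,"z":-25,"wx":0,"wy":0,"wz":0,"grip":50},
    {"x":-37,"y":29,"z":-25,"wx":0,"wy":0,"wz":0,"grip":50},
    {"x":-37,"y":29,"z":-25,"wx":0,"wy":0,"wz":0,"grip":50},
    {"x":-37,"y":29,"z":-15,"wx":0,"wy":0,"wz":0,"grip":50},
    {"x":-37,"y":29,"z":0,"wx":0,"wy":0,"wz":0,"grip":50},
    {"x":-37,"y":29,"z":0,"wx":0,"wy":0,"wz":0,"grip":50},
    {"x":-37,"y":29,"z":0,"wx":0,"wy":0,"wz":0,"grip":50},
    {"x":-37,"y":29,"z":0,"wx":0,"wy":0,"wz":0,"grip":50}
  ],
  "grip_force": 6
}}

```text
time_s: 1.1
tcp_pos: [0.4531, -0.2792, 0.3334]
eef_rot: [0.665, -3.07, -0.0]
force: [0.7, -1.0, -0.2]
finger_gap: 0.0498
grasp_force: 0.0
```

>>> {"api": "move_arm", "payload": {
  "motion": [
    {"x":-38,"y":29.5,"z":0,"wx":0,"wy":0,"wz":0,"grip":45},
    {"x":-38,"y":29.5,"z":0,"wx":0,"wy":0,"wz":0,"grip":45},
    {"x":-38,"y":29.5,"z":0,"wx":0,"wy":0,"wz":0,"grip":45},
    {"x":-38,"y":29.5,"z":0,"wx":0,"wy":0,"wz":0,"grip":45},
    {"x":-38,"y":29.5,"z":0,"wx":0,"wy":0,"wz":0,"grip":45},
    {"x":-38,"y":29.5,"z":0,"wx":0,"wy":0,"wz":0,"grip":45},
    {"x":-38,"y":29.5,"z":10,"wx":0,"wy":0,"wz":0,"grip":45},
    {"x":-38,"y":29.5,"z":20,"wx":0,"wy":0,"wz":0,"grip":45}
  ]
}}

```text
time_s: 2.1
tcp_pos: [0.6327, 0.0616, 0.3037]
eef_rot: [-0.665, 3.069, 0.0]
force: [0.5, -0.6, -0.6]
finger_gap: 0.0448
grasp_force: 0.0
```

>>> {"api": "move_arm", "payload": {
  "motion": [
    {"x":0,"y":0,"z":20,"wx":0,"wy":0,"wz":-0.141,"grip":40},
    {"x":0,"y":0,"z":20,"wx":0,"wy":0,"wz":-0.141,"grip":40},
    {"x":0,"y":0,"z":20,"wx":0,"wy":0,"wz":-0.141,"grip":40},
    {"x":0,"y":0,"z":20,"wx":0,"wy":0,"wz":-0.141,"grip":40},
    {"x":0,"y":0,"z":10,"wx":0,"wy":0,"wz":0,"grip":40},
    {"x":0,"y":0,"z":0,"wx":0,"wy":0,"wz":0,"grip":40},
    {"x":0,"y":0,"z":0,"wx":0,"wy":0,"wz":0,"grip":40},
    {"x":0,"y":0,"z":0,"wx":0,"wy":0,"wz":0,"grip":40}
  ]
}}

```text
time_s: 3.1
tcp_pos: [0.6322, 0.06, 0.2145]
eef_rot: [-1.492, 2.763, -0.0]
force: [-0.1, -0.2, 1.1]
finger_gap: 0.0395
grasp_force: 0.0
```

Run:
```python
from h import *
s=env.read_state();r=R.from_rotvec(s['eef_rot']).as_matrix();print(s['tcp_pos'],s['joints'].round(2));print(r.round(3))
print("to peg in tool mm",(r.T@(np.array([.6308,.0615,.165])-s['tcp_pos'])*1000).round(1))
i=env.capture("top");cv2.imwrite("pics/t1.png",cv2.resize(i[130:280,175:440],None,fx=2,fy=2))
i=env.capture("side");cv2.imwrite("pics/s1.png",cv2.resize(i[60:300,160:400],None,fx=2,fy=2))
```

```text
[0.63223121 0.06004076 0.21446298] [ 0.4   0.31 -0.12  0.   -1.13 -0.98]
[[-0.549 -0.836  0.001]
 [-0.836  0.549  0.   ]
 [-0.001 -0.001 -1.   ]]
to peg in tool mm [-0.4  2.  49.5]
```

View pics/s1.png

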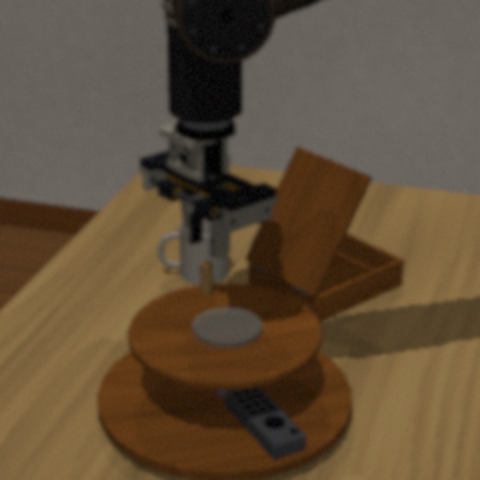

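The picture shows the gripper straddling the peg at about (207,270), clear of the coaster. Next I descend and pinch.

>>> {"api": "move_arm", "payload": {
  "motion": [
    {"x":0,"y":1,"z":15,"wx":0,"wy":0,"wz":0,"grip":40},
    {"x":0,"y":1,"z":17,"wx":0,"wy":0,"wz":0,"grip":40},
    {"x":0,"y":0,"z":15,"wx":0,"wy":0,"wz":0,"grip":40},
    {"x":0,"y":0,"z":0,"wx":0,"wy":0,"wz":0,"grip":30},
    {"x":0,"y":0,"z":0,"wx":0,"wy":0,"wz":0,"grip":15},
    {"x":0,"y":0,"z":0,"wx":0,"wy":0,"wz":0,"grip":10},
    {"x":0,"y":0,"z":0,"wx":0,"wy":0,"wz":0,"grip":10},
    {"x":0,"y":0,"z":0,"wx":0,"wy":0,"wz":0,"grip":10}
  ],
  "grip_force": 6
}}

```text
time_s: 4.2
tcp_pos: [0.6305, 0.061, 0.1671]
eef_rot: [-1.493, 2.763, -0.001]
force: [0.4, -0.8, 0.3]
finger_gap: 0.0176
grasp_force: 6.0
```

Run:
```python
from h import *
s=env.read_state();r=R.from_rotvec(s['eef_rot']).as_matrix();p=s['tcp_pos'];print(p,s['finger_gap'],s['grasp_force'],s['force'])
c=np.array([.577,.146]);v=p[:2]-c;print(np.hypot(*v),np.degrees(np.arctan2(v[1],v[0])))
a0=np.arctan2(v[1],v[0]);N=40;a=a0+np.radians(99)*(1-np.cos(np.linspace(0,np.pi,N+1)))/2
a=a0+np.radians(99)*np.interp(np.arange(N+1),[0,4,36,40],[0,.055,.945,1])
P=np.c_[c[0]+.1003*np.cos(a),c[1]+.1003*np.sin(a),np.full(N+1,p[2])]
d=np.diff(P,axis=0)@r*1000
print(d[:,:2].round(1).tolist())
```

```text
[0.63049839 0.06104536 0.16713516] 0.017615046424067794 6.0002971440553665 [ 0.4420625  -0.77879347  0.34737296]
0.10039605932561974 -57.80019129195118
[[-2.2, -1.0], [-2.2, -0.9], [-2.2, -0.9], [-2.2, -0.8], [-4.6, -1.5], [-4.7, -1.2], [-4.7, -1.0], [-4.8, -0.8], [-4.8, -0.6], [-4.8, -0.3], [-4.8, -0.1], [-4.8, 0.1], [-4.8, 0.4], [-4.8, 0.6], [-4.7, 0.8], [-4.7, 1.0], [-4.6, 1.3], [-4.6, 1.5], [-4.5, 1.7], [-4.4, 1.9], [-4.3, 2.1], [-4.2, 2.3], [-4.1, 2.5], [-4.0, 2.7], [-3.8, 2.9], [-3.7, 3.1], [-3.5, 3.3], [-3.4, 3.4], [-3.2, 3.6], [-3.0, 3.8], [-2.8, 3.9], [-2.7, 4.0], [-2.5, 4.1], [-2.3, 4.3], [-2.0, 4.4], [-1.8, 4.5], [-0.8, 2.2], [-0.8, 2.3], [-0.7, 2.3], [-0.7, 2.3]]
```

>>> {"api": "move_arm", "payload": {
  "motion": [
    {"x":-2.2,"y":-1.0,"z":0,"wx":0,"wy":0,"wz":0,"grip":10},
    {"x":-2.2,"y":-0.9,"z":0,"wx":0,"wy":0,"wz":0,"grip":10},
    {"x":-2.2,"y":-0.9,"z":0,"wx":0,"wy":0,"wz":0,"grip":10},
    {"x":-2.2,"y":-0.8,"z":0,"wx":0,"wy":0,"wz":0,"grip":10},
    {"x":-4.6,"y":-1.5,"z":0,"wx":0,"wy":0,"wz":0,"grip":10},
    {"x":-4.7,"y":-1.2,"z":0,"wx":0,"wy":0,"wz":0,"grip":10},
    {"x":-4.7,"y":-1.0,"z":0,"wx":0,"wy":0,"wz":0,"grip":10},
    {"x":-4.8,"y":-0.8,"z":0,"wx":0,"wy":0,"wz":0,"grip":10}
  ],
  "grip_force": 8
}}

```text
time_s: 5.2
tcp_pos: [0.6526, 0.0799, 0.1669]
eef_rot: [-1.493, 2.763, -0.001]
force: [-0.7, -0.8, 6.0]
finger_gap: 0.0177
grasp_force: 8.0
```

>>> {"api": "move_arm", "payload": {
  "motion": [
    {"x":-4.8,"y":-0.6,"z":0,"wx":0,"wy":0,"wz":0,"grip":10},
    {"x":-4.8,"y":-0.3,"z":0,"wx":0,"wy":0,"wz":0,"grip":10},
    {"x":-4.8,"y":-0.1,"z":0,"wx":0,"wy":0,"wz":0,"grip":10},
    {"x":-4.8,"y":0.1,"z":0,"wx":0,"wy":0,"wz":0,"grip":10},
    {"x":-4.8,"y":0.4,"z":0,"wx":0,"wy":0,"wz":0,"grip":10},
    {"x":-4.8,"y":0.6,"z":0,"wx":0,"wy":0,"wz":0,"grip":10},
    {"x":-4.7,"y":0.8,"z":0,"wx":0,"wy":0,"wz":0,"grip":10},
    {"x":-4.7,"y":1.0,"z":0,"wx":0,"wy":0,"wz":0,"grip":10}
  ]
}}

```text
time_s: 6.2
tcp_pos: [0.6734, 0.1128, 0.167]
eef_rot: [-1.492, 2.761, -0.002]
force: [8.9, -5.0, 2.0]
finger_gap: 0.0177
grasp_force: 8.0
```

>>> {"api": "move_arm", "payload": {
  "motion": [
    {"x":-4.6,"y":1.3,"z":0,"wx":0,"wy":0,"wz":0,"grip":10},
    {"x":-4.6,"y":1.5,"z":0,"wx":0,"wy":0,"wz":0,"grip":10},
    {"x":-4.5,"y":1.7,"z":0,"wx":0,"wy":0,"wz":0,"grip":10},
    {"x":-4.4,"y":1.9,"z":0,"wx":0,"wy":0,"wz":0,"grip":10},
    {"x":-4.3,"y":2.1,"z":0,"wx":0,"wy":0,"wz":0,"grip":10},
    {"x":-4.2,"y":2.3,"z":0,"wx":0,"wy":0,"wz":0,"grip":10},
    {"x":-4.1,"y":2.5,"z":0,"wx":0,"wy":0,"wz":0,"grip":10},
    {"x":-4.0,"y":2.7,"z":0,"wx":0,"wy":0,"wz":0,"grip":10}
  ]
}}

```text
time_s: 7.2
tcp_pos: [0.6815, 0.1518, 0.167]
eef_rot: [-1.49, 2.756, -0.003]
force: [18.0, -0.8, -4.9]
finger_gap: 0.0203
grasp_force: 8.0
```

>>> {"api": "move_arm", "payload": {
  "motion": [
    {"x":-3.8,"y":2.9,"z":0,"wx":0,"wy":0,"wz":0,"grip":10},
    {"x":-3.7,"y":3.1,"z":0,"wx":0,"wy":0,"wz":0,"grip":10},
    {"x":-3.5,"y":3.3,"z":0,"wx":0,"wy":0,"wz":0,"grip":10},
    {"x":-3.4,"y":3.4,"z":0,"wx":0,"wy":0,"wz":0,"grip":10},
    {"x":-3.2,"y":3.6,"z":0,"wx":0,"wy":0,"wz":0,"grip":10},
    {"x":-3.0,"y":3.8,"z":0,"wx":0,"wy":0,"wz":0,"grip":10},
    {"x":-2.8,"y":3.9,"z":0,"wx":0,"wy":0,"wz":0,"grip":10},
    {"x":-2.7,"y":4.0,"z":0,"wx":0,"wy":0,"wz":0,"grip":10}
  ]
}}

```text
time_s: 8.2
tcp_pos: [0.672, 0.1907, 0.1679]
eef_rot: [-1.49, 2.754, -0.0]
force: [11.6, 5.7, 1.7]
finger_gap: 0.0177
grasp_force: 8.0
```

>>> {"api": "move_arm", "payload": {
  "motion": [
    {"x":-2.5,"y":4.1,"z":0,"wx":0,"wy":0,"wz":0,"grip":10},
    {"x":-2.3,"y":4.3,"z":0,"wx":0,"wy":0,"wz":0,"grip":10},
    {"x":-2.0,"y":4.4,"z":0,"wx":0,"wy":0,"wz":0,"grip":10},
    {"x":-1.8,"y":4.0,"z":0,"wx":0,"wy":0,"wz":0,"grip":10},
    {"x":-1.0,"y":2.7,"z":0,"wx":0,"wy":0,"wz":0,"grip":10},
    {"x":-0.8,"y":2.3,"z":0,"wx":0,"wy":0,"wz":0,"grip":10},
    {"x":-0.7,"y":2.3,"z":0,"wx":0,"wy":0,"wz":0,"grip":10},
    {"x":-0.7,"y":2.3,"z":0,"wx":0,"wy":0,"wz":0,"grip":10}
  ]
}}

```text
time_s: 9.2
tcp_pos: [0.6541, 0.2141, 0.1678]
eef_rot: [-1.492, 2.759, 0.001]
force: [6.3, 2.5, 6.4]
finger_gap: 0.0174
grasp_force: 8.0
```

>>> {"api": "move_arm", "payload": {
  "motion": [
    {"x":0,"y":0,"z":0,"wx":0,"wy":0,"wz":0,"grip":10},
    {"x":0,"y":0,"z":0,"wx":0,"wy":0,"wz":0,"grip":10},
    {"x":0,"y":0,"z":0,"wx":0,"wy":0,"wz":0,"grip":10},
    {"x":0,"y":0,"z":0,"wx":0,"wy":0,"wz":0,"grip":24},
    {"x":0,"y":0,"z":0,"wx":0,"wy":0,"wz":0,"grip":28},
    {"x":0,"y":0,"z":-20,"wx":0,"wy":0,"wz":0,"grip":30},
    {"x":0,"y":0,"z":-30,"wx":0,"wy":0,"wz":0,"grip":60},
    {"x":0,"y":0,"z":-40,"wx":0,"wy":0,"wz":0,"grip":80}
  ]
}}

```text
time_s: 10.2
tcp_pos: [0.6511, 0.2116, 0.2555]
eef_rot: [1.491, -2.76, -0.001]
force: [1.4, 0.1, -0.7]
finger_gap: 0.0444
grasp_force: 0.0
```

Run:
```python
from h import *
s=env.read_state();print(s['tcp_pos'],s['time_s'],s['joints'].round(2))
i=env.capture("top");cv2.imwrite("pics/t2.png",cv2.convertScaleAbs(cv2.resize(i[130:290,160:360],None,fx=3.5,fy=3.5,interpolation=cv2.INTER_CUBIC),alpha=1.4))
i=env.capture("side");cv2.imwrite("pics/s2.png",i)
```

```text
[0.65112525 0.21159052 0.25545672] 10.2 [ 0.6   0.37  0.06 -0.   -1.26 -1.18]
```

View pics/t2.png

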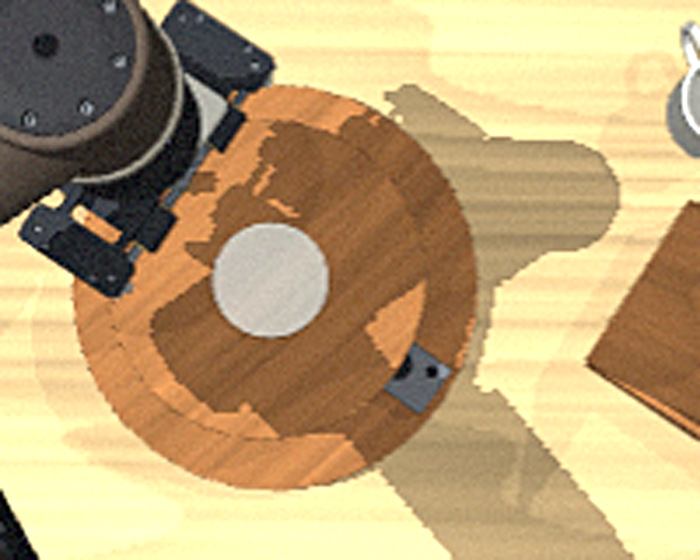

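The view shows the turned table, with the visible part of the remote as a quad at (418,340), (452,372), (420,412), (386,385). The coaster is still in the middle at (270,280).

Run:
```python
from h import *
T=lambda x,y,z=.059:onz("top",160+x/3.5,130+y/3.5,z)
q=[T(*p) for p in[(418,340),(452,372),(420,412),(386,385)]];print(np.round(q,4))
i=env.capture("top");hsv=cv2.cvtColor(i,cv2.COLOR_BGR2HSV)
x0,y0=160+375/3.5,130+330/3.5;m=np.zeros(i.shape[:2],np.uint8)
m[222:252,262:292]=1
b=i.astype(int);k=((b[...,0]>b[...,2]-5)&(m>0)).astype(np.uint8)
cs=max(cv2.findContours(k,0,2)[0],key=cv2.contourArea);r=cv2.minAreaRect(cs);print(r)
bx=np.array([onz("top",*p,.059) for p in cv2.boxPoints(r)]);print(bx.round(4))
c=np.array([.577,.146]);v=(q[1]+q[2])[:2]/2-c;print("end r",np.hypot(*v),np.degrees(np.arctan2(v[1],v[0]))%360)
e=(q[1]-q[2]);print(np.linalg.norm(e),"axis az from edge",np.degrees(np.arctan2(e[1],e[0]))%360-90, [np.degrees(np.arctan2(*(q[a]-q[b])[[1,0]]))%360 for a,b in((1,0),(2,3))])
```

```text
[[ 0.5331  0.0271  0.059 ]
 [ 0.5072 -0.0009  0.059 ]
 [ 0.4743  0.0249  0.059 ]
 [ 0.4961  0.0529  0.059 ]]
((278.8108215332031, 237.86485290527344), (12.787240982055664, 15.344688415527344), 35.53767776489258)
[[0.4949 0.0561 0.059 ]
 [0.5308 0.031  0.059 ]
 [0.5099 0.001  0.059 ]
 [0.474  0.0262 0.059 ]]
end r 0.15934786791538233 237.22466475667346
0.0418076847403083 axis az from edge 231.79293204153572 [np.float64(227.2434005443757), np.float64(232.09527445666336)]
```

>>> {"api": "move_arm", "payload": {
  "motion": [
    {"x":39,"y":3,"z":0,"wx":0,"wy":0,"wz":0,"grip":75},
    {"x":39,"y":3,"z":0,"wx":0,"wy":0,"wz":0,"grip":75},
    {"x":39,"y":3,"z":0,"wx":0,"wy":0,"wz":0,"grip":75},
    {"x":39,"y":3,"z":0,"wx":0,"wy":0,"wz":0,"grip":75},
    {"x":39,"y":3,"z":0,"wx":0,"wy":0,"wz":0,"grip":75},
    {"x":39,"y":3,"z":10,"wx":0,"wy":0,"wz":0,"grip":75},
    {"x":39,"y":3,"z":25,"wx":0,"wy":0,"wz":0,"grip":75},
    {"x":39,"y":3,"z":33,"wx":0,"wy":0,"wz":0,"grip":75}
  ]
}}

```text
time_s: 11.35
tcp_pos: [0.4597, -0.0368, 0.1872]
eef_rot: [1.493, -2.764, -0.001]
force: [-0.1, 0.3, -0.6]
finger_gap: 0.0752
grasp_force: 0.0
```

>>> {"api": "move_arm", "payload": {
  "motion": [
    {"x":0,"y":0,"z":0,"wx":0,"wy":-0.131,"wz":0,"grip":75},
    {"x":0,"y":0,"z":0,"wx":0,"wy":-0.131,"wz":0,"grip":75},
    {"x":0,"y":0,"z":0,"wx":0,"wy":-0.131,"wz":0,"grip":75},
    {"x":0,"y":0,"z":0,"wx":0,"wy":-0.131,"wz":0,"grip":75},
    {"x":0,"y":0,"z":0,"wx":0,"wy":0,"wz":0,"grip":75},
    {"x":0,"y":0,"z":0,"wx":0,"wy":0,"wz":0,"grip":75},
    {"x":0,"y":0,"z":0,"wx":0,"wy":0,"wz":0,"grip":75},
    {"x":0,"y":0,"z":0,"wx":0,"wy":0,"wz":0,"grip":75}
  ]
}}

```text
time_s: 12.35
tcp_pos: [0.4612, -0.0348, 0.1885]
eef_rot: [-1.268, 2.34, 0.34]
force: [1.0, 0.5, -0.7]
finger_gap: 0.0752
grasp_force: 0.0
```

Run:
```python
from h import *
s=env.read_state();r=R.from_rotvec(s['eef_rot']).as_matrix();print(s['tcp_pos'],s['joints'].round(2));print(r.round(3))
print("to grasp in tool mm",(r.T@(np.array([.5004,.0261,.0575])-s['tcp_pos'])*1000).round(1))
i=env.capture("side");cv2.imwrite("pics/s3.png",cv2.convertScaleAbs(cv2.resize(i[90:300,190:420],None,fx=2.6,fy=2.6,interpolation=cv2.INTER_CUBIC),alpha=1.4))
```

```text
[ 0.46122111 -0.03476754  0.18850355] [-0.07  0.01 -0.45 -0.58 -0.93 -0.2 ]
[[-0.473 -0.838  0.273]
 [-0.726  0.546  0.419]
 [-0.5    0.    -0.866]]
to grasp in tool mm [  2.8   0.4 149.6]
```

View pics/s3.png

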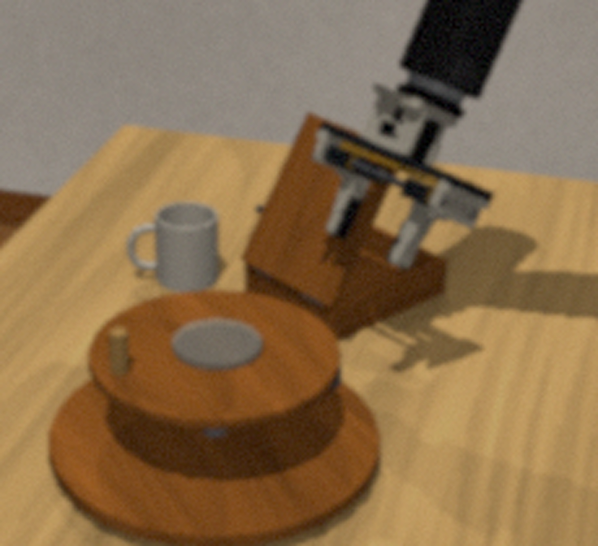

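The view shows the leaned gripper with its fingers at (345,220) and (405,250), above and outside the tier; a sliver of the remote shows at (336,380). I advance along the tool axis.

>>> {"api": "move_arm", "payload": {
  "motion": [
    {"x":1,"y":0,"z":16,"wx":0,"wy":0,"wz":0,"grip":75},
    {"x":1,"y":0,"z":16,"wx":0,"wy":0,"wz":0,"grip":75},
    {"x":1,"y":0,"z":16,"wx":0,"wy":0,"wz":0,"grip":75},
    {"x":0,"y":0,"z":16,"wx":0,"wy":0,"wz":0,"grip":75},
    {"x":0,"y":0,"z":16,"wx":0,"wy":0,"wz":0,"grip":75},
    {"x":0,"y":0,"z":16,"wx":0,"wy":0,"wz":0,"grip":75},
    {"x":0,"y":0,"z":14,"wx":0,"wy":0,"wz":0,"grip":75},
    {"x":0,"y":0,"z":10,"wx":0,"wy":0,"wz":0,"grip":75}
  ]
}}

```text
time_s: 13.4
tcp_pos: [0.4929, 0.0126, 0.0823]
eef_rot: [-1.265, 2.341, 0.34]
force: [-0.0, -0.6, 0.6]
finger_gap: 0.0747
grasp_force: 0.0
```

Run:
```python
from h import *
s=env.read_state();r=R.from_rotvec(s['eef_rot']).as_matrix();print(s['tcp_pos'],s['force'])
print("to grasp in tool mm",(r.T@(np.array([.5004,.0261,.0575])-s['tcp_pos'])*1000).round(1))
i=env.capture("side");j=env.capture("top")
a=cv2.resize(i[190:300,240:360],None,fx=4,fy=4,interpolation=cv2.INTER_CUBIC)[:, :400]
b=cv2.resize(j[190:300,230:330],None,fx=4,fy=4,interpolation=cv2.INTER_CUBIC)
cv2.imwrite("pics/g4.png",cv2.convertScaleAbs(np.hstack([a,b]),alpha=1.7))
```

```text
[0.4928527  0.01259873 0.08226165] [-0.01021643 -0.55662371  0.60152576]
to grasp in tool mm [-1.   1.1 29.2]
```

View pics/g4.png

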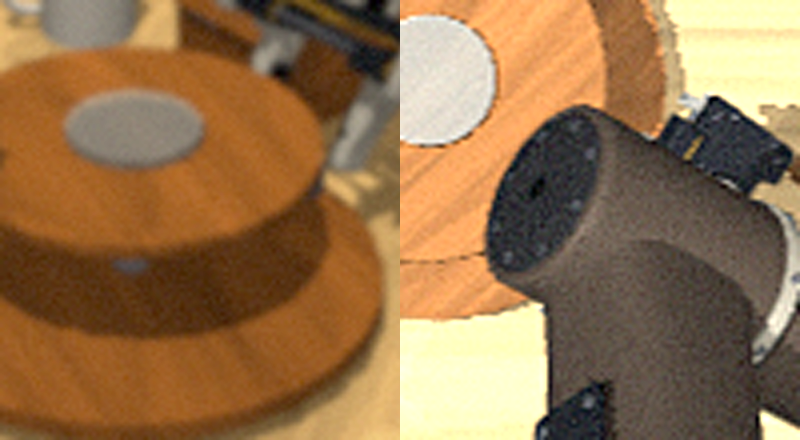

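The picture (side crop left, top crop right) shows the near finger just outside the tier at (350,130) and no contact. I finish the approach and close.

>>> {"api": "move_arm", "payload": {
  "motion": [
    {"x":-1,"y":1,"z":8,"wx":0,"wy":0,"wz":0,"grip":75},
    {"x":0,"y":0,"z":8,"wx":0,"wy":0,"wz":0,"grip":75},
    {"x":0,"y":0,"z":8,"wx":0,"wy":0,"wz":0,"grip":75},
    {"x":0,"y":0,"z":5,"wx":0,"wy":0,"wz":0,"grip":75},
    {"x":0,"y":0,"z":0,"wx":0,"wy":0,"wz":0,"grip":75},
    {"x":0,"y":0,"z":0,"wx":0,"wy":0,"wz":0,"grip":60},
    {"x":0,"y":0,"z":0,"wx":0,"wy":0,"wz":0,"grip":55},
    {"x":0,"y":0,"z":0,"wx":0,"wy":0,"wz":0,"grip":50}
  ],
  "grip_force": 8
}}

```text
time_s: 14.5
tcp_pos: [0.5004, 0.0256, 0.0588]
eef_rot: [-1.264, 2.34, 0.339]
force: [0.1, 0.1, 0.1]
finger_gap: 0.0522
grasp_force: 0.0
```

>>> {"api": "move_arm", "payload": {
  "motion": [
    {"x":0,"y":0,"z":0,"wx":0,"wy":0,"wz":0,"grip":48},
    {"x":0,"y":0,"z":0,"wx":0,"wy":0,"wz":0,"grip":46},
    {"x":0,"y":0,"z":0,"wx":0,"wy":0,"wz":0,"grip":44},
    {"x":0,"y":0,"z":0,"wx":0,"wy":0,"wz":0,"grip":40},
    {"x":0,"y":0,"z":0,"wx":0,"wy":0,"wz":0,"grip":38},
    {"x":0,"y":0,"z":0,"wx":0,"wy":0,"wz":0,"grip":35},
    {"x":0,"y":0,"z":0,"wx":0,"wy":0,"wz":0,"grip":35},
    {"x":0,"y":0,"z":0,"wx":0,"wy":0,"wz":0,"grip":35}
  ]
}}

```text
time_s: 15.5
tcp_pos: [0.5004, 0.0256, 0.0586]
eef_rot: [-1.265, 2.34, 0.339]
force: [-0.4, -1.1, 2.2]
finger_gap: 0.0465
grasp_force: 7.9
```

The opening is 46.5 mm, which is the remote's width, so it is held. I tighten the grip and lift a little under the tier.

>>> {"api": "move_arm", "payload": {
  "motion": [
    {"x":0,"y":0,"z":0,"wx":0,"wy":0,"wz":0,"grip":30},
    {"x":0,"y":0,"z":0,"wx":0,"wy":0,"wz":0,"grip":30},
    {"x":0,"y":0,"z":0,"wx":0,"wy":0,"wz":0,"grip":30},
    {"x":-1,"y":0,"z":-1.7,"wx":0,"wy":0,"wz":0,"grip":30},
    {"x":-2,"y":0,"z":-3.5,"wx":0,"wy":0,"wz":0,"grip":30},
    {"x":-3,"y":0,"z":-5.2,"wx":0,"wy":0,"wz":0,"grip":30},
    {"x":-3,"y":0,"z":-5.2,"wx":0,"wy":0,"wz":0,"grip":30},
    {"x":-3,"y":0,"z":-5.2,"wx":0,"wy":0,"wz":0,"grip":30}
  ],
  "grip_force": 45
}}

```text
time_s: 16.5
tcp_pos: [0.5003, 0.0257, 0.0831]
eef_rot: [-1.265, 2.34, 0.339]
force: [0.8, -0.2, -1.0]
finger_gap: 0.046
grasp_force: 44.6
```

Run:
```python
from h import *
s=env.read_state();print(s['tcp_pos'],s['force'].round(2),s['torque'].round(3),s['finger_gap'],s['grasp_force'],s['joints'].round(2))
i=env.capture("side")
cv2.imwrite("pics/g5.png",cv2.convertScaleAbs(cv2.resize(i[200:300,230:350],None,fx=5,fy=5,interpolation=cv2.INTER_CUBIC),alpha=1.9))
```

```text
[0.50034937 0.02567479 0.08314647] [ 0.79 -0.23 -0.96] [-1.572  1.104 -0.063] 0.04603090236303825 44.564775824546814 [ 0.05  0.2  -0.5  -0.71 -0.67 -0.11]
```

View pics/g5.png

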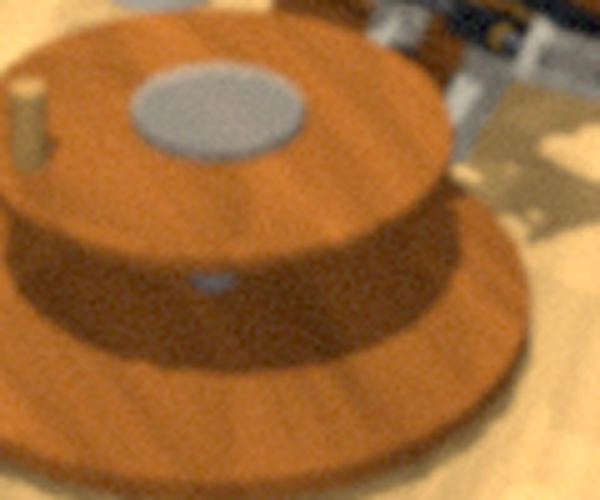

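The picture shows the tier undisturbed; the blue-grey patch at (212,280) is the column, and the remote is hidden. The wrist feels about 1 N of weight at 45 N grip, so the remote is held. I pull it out from under the tier.

>>> {"api": "move_arm", "payload": {
  "motion": [
    {"x":5,"y":1,"z":-3,"wx":0,"wy":0,"wz":0,"grip":30},
    {"x":11,"y":2.6,"z":-6.5,"wx":0,"wy":0,"wz":0,"grip":30},
    {"x":13.5,"y":3,"z":-8,"wx":0,"wy":0,"wz":0,"grip":30},
    {"x":13.5,"y":3,"z":-8,"wx":0,"wy":0,"wz":0,"grip":30},
    {"x":13.5,"y":3,"z":-8,"wx":0,"wy":0,"wz":0,"grip":30},
    {"x":13.5,"y":3,"z":-8,"wx":0,"wy":0,"wz":0,"grip":30},
    {"x":13.5,"y":3,"z":-8,"wx":0,"wy":0,"wz":0,"grip":30},
    {"x":13.5,"y":3,"z":-8,"wx":0,"wy":0,"wz":0,"grip":30}
  ]
}}

```text
time_s: 17.55
tcp_pos: [0.4197, -0.0576, 0.0839]
eef_rot: [-1.265, 2.34, 0.339]
force: [0.5, 0.1, -1.5]
finger_gap: 0.0457
grasp_force: 44.6
```

Run:
```python
from h import *
s=env.read_state();r=R.from_rotvec(s['eef_rot']).as_matrix();print(s['tcp_pos'],s['force'].round(2),s['torque'].round(3),s['finger_gap'],s['grasp_force'],s['joints'].round(2));print(r.round(3))
i=env.capture("side");j=env.capture("top")
a=cv2.resize(i[150:290,240:380],None,fx=2.85,fy=2.85,interpolation=cv2.INTER_CUBIC)
b=cv2.resize(j[170:310,230:370],None,fx=2.85,fy=2.85,interpolation=cv2.INTER_CUBIC)
cv2.imwrite("pics/g6.png",cv2.convertScaleAbs(np.hstack([a,b]),alpha=1.7))
```

```text
[ 0.41973559 -0.05763816  0.08387557] [ 0.5   0.08 -1.53] [-1.587  1.081  0.   ] 0.04570165455001089 44.565664529800415 [-0.19  0.14 -0.57 -0.72 -0.78  0.11]
[[-0.474 -0.836  0.274]
 [-0.724  0.548  0.418]
 [-0.5   -0.    -0.866]]
```

View pics/g6.png

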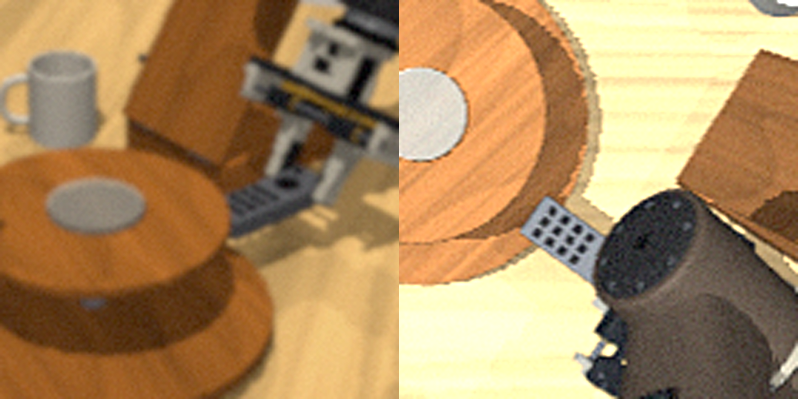

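The view shows the remote held level and clear of the tier (side crop (270,205); top crop inner end (522,230)–(547,197)). The coaster is still in place.

Run:
```python
from h import *
s=env.read_state();r=R.from_rotvec(s['eef_rot']).as_matrix();p=s['tcp_pos']
q=lambda x,y,z:onz("top",230+(x-399)/2.85,170+y/2.85,z)
a,b,c,d=[q(*t,.084) for t in[(522,230),(547,197),(605,240),(583,278)]]
az=lambda v:np.degrees(np.arctan2(v[1],v[0]))
e=(a+b)/2;print("inner end",e.round(4),np.linalg.norm(a-b),"az axis",az(b-c)%360,az(a-d)%360,az(a-b)%180-90)
w=(e-p)[:2];u=-r[:2,0]/np.linalg.norm(r[:2,0]);print("end from tcp along/lat",w@u,w@r[:2,1])
# side view: inner end corners top face
box=np.array([.528,-.240]);f=1.0;X=np.array([np.cos(f),np.sin(f)]);Y=np.array([-X[1],X[0]])
print("tool az",az(u),"box az",np.degrees(f))
```

```text
inner end [0.4824 0.0323 0.084 ] 0.040743212337712706 az axis 53.96593595673359 52.34509919259568 53.329631898681185
end from tcp along/lat 0.10998190627458404 -0.0031425167519037174
tool az 56.68998913458267 box az 57.29577951308232
```

>>> {"api": "move_arm", "payload": {
  "motion": [
    {"x":-10,"y":0,"z":-17,"wx":0,"wy":0,"wz":0,"grip":30},
    {"x":-15,"y":0,"z":-26,"wx":0,"wy":0,"wz":0,"grip":30},
    {"x":-20,"y":0,"z":-35,"wx":0,"wy":0,"wz":0,"grip":30},
    {"x":-20,"y":0,"z":-35,"wx":0,"wy":0,"wz":0,"grip":30},
    {"x":-18,"y":0,"z":-31,"wx":0,"wy":0,"wz":0,"grip":30},
    {"x":-12,"y":0,"z":-20,"wx":0,"wy":0,"wz":0,"grip":30},
    {"x":-6,"y":0,"z":-10,"wx":0,"wy":0,"wz":0,"grip":30},
    {"x":0,"y":0,"z":0,"wx":0,"wy":0,"wz":0,"grip":30}
  ]
}}

```text
time_s: 18.65
tcp_pos: [0.4208, -0.0564, 0.2852]
eef_rot: [-1.265, 2.34, 0.339]
force: [-0.3, 0.4, -1.7]
finger_gap: 0.0458
grasp_force: 44.6
```

>>> {"api": "move_arm", "payload": {
  "motion": [
    {"x":15,"y":-14,"z":-9,"wx":0,"wy":0,"wz":0,"grip":30},
    {"x":25,"y":-24,"z":-15,"wx":0,"wy":0,"wz":0,"grip":30},
    {"x":32,"y":-31,"z":-18,"wx":0,"wy":0,"wz":0,"grip":30},
    {"x":36,"y":-34,"z":-20,"wx":0,"wy":0,"wz":0,"grip":30},
    {"x":36,"y":-34,"z":-21,"wx":0,"wy":0,"wz":0,"grip":30},
    {"x":31,"y":-30,"z":-18,"wx":0,"wy":0,"wz":0,"grip":30},
    {"x":18,"y":-17,"z":-11,"wx":0,"wy":0,"wz":0,"grip":30},
    {"x":9,"y":-8,"z":-5,"wx":0,"wy":0,"wz":0,"grip":30}
  ]
}}

```text
time_s: 19.65
tcp_pos: [0.4531, -0.3582, 0.2826]
eef_rot: [-1.262, 2.342, 0.344]
force: [-0.8, -0.2, -0.9]
finger_gap: 0.0457
grasp_force: 44.6
```

```bash
cat > rel.py <<'E'
from h import *
import sys
s=env.read_state();r=R.from_rotvec(s['eef_rot']).as_matrix();p=s['tcp_pos']
B=np.array([.528,-.240,0]);f=1.0;X=np.array([np.cos(f),np.sin(f),0]);Y=np.array([-X[1],X[0],0])
print("t",s['time_s'],p.round(4),"F",s['force'].round(1),s['finger_gap'].round(4),s['grasp_force'],s['joints'].round(2)); print("tcp in box",((p-B)@X).round(4),((p-B)@Y).round(4),p[2].round(4)); print(r.round(3))
if len(sys.argv)>1:
    x,y,z=map(float,sys.argv[1:4]); print("go tool mm",(r.T@(B+X*x+Y*y+[0,0,z]-p)*1000).round(1))
E
python3 rel.py -.141 0.003 .082
python3 - <<'E'
from h import *
i=env.capture("side");b=i.astype(int)
# remote inner part visibility in side view: bluish pixels in the flap area
p=env.read_state()['tcp_pos'];u=np.array([.549,.836,0])
for k in(0,.02,.05,.08,.11):
    uv=proj("side",p+u*k+[0,0,-.0]).round(0);print(k,uv,b[int(uv[0,1]),int(uv[0,0])])
E
```

```text
0 [[357. 111.]] [57 55 54]
0.02 [[353. 113.]] [24 19 24]
0.05 [[346. 115.]] [38 36 36]
0.08 [[339. 117.]] [37 33 35]
0.11 [[333. 119.]] [52 51 50]Traceback (most recent call last):
  File "rel.py", line 5, in <module>
    print("t",s['time_s'],p.round(4),"F",s['force'].round(1),s['finger_gap'].round(4),s['grasp_force'],s['joints'].round(2)); print("tcp in box",((p-B)@X).round(4),((p-B)@Y).round(4),p[2].round(4)); print(r.round(3))
                                                             ^^^^^^^^^^^^^^^^^^^^^
AttributeError: 'float' object has no attribute 'round'
```

```bash
sed -i "s/s\['finger_gap'\].round(4)/s['finger_gap']/" rel.py; python3 rel.py -.141 0.003 .082
python3 - <<'E'
from h import *
i=env.capture("side").astype(int);o=cv2.imread("pics/side0.png").astype(int)
sub=(np.abs(i-o).sum(2)>60)&(i.max(2)-i.min(2)<22)
sub[:95]=0;sub[150:]=0;sub[:,:315]=0;sub[:,350:]=0
for v in range(100,140,3):
    c=np.where(sub[v])[0];print(v,c.min() if len(c) else None,c.max() if len(c) else None)
p=env.read_state()['tcp_pos'];u=np.array([.549,.836,0]);l=np.array([-.836,.549,0])
for dz in(0,-.024):print("expect inner corners",proj("side",np.array([p+u*.11+l*.023+[0,0,dz],p+u*.11-l*.023+[0,0,dz]])).round(1))
E
```

```text
t 19.7 [ 0.4532 -0.3588  0.2827] F [ 0.  -1.1  0.1] 0.04599965309372548 44.5672881603241 [-0.69  0.27  0.08 -0.52 -1.46  0.19]
tcp in box -0.1404 -0.0012 0.2827
[[-0.477 -0.836  0.272]
 [-0.723  0.549  0.42 ]
 [-0.5    0.003 -0.866]]
go tool mm [101.    3.5 173.5]
100 None None
103 None None
106 349 349
109 348 349
112 343 349
115 332 349
118 326 349
121 326 349
124 327 348
127 334 338
130 None None
133 None None
136 None None
139 None None
expect inner corners [[337.9 120.6]
 [327.3 116.6]]
expect inner corners [[337.5 128.1]
 [326.9 124. ]]
```

The remote is level: the side mask matches the projected corners. I lower it in front of the flap.

>>> {"api": "move_arm", "payload": {
  "motion": [
    {"x":8,"y":1,"z":14,"wx":0,"wy":0,"wz":0,"grip":30},
    {"x":15,"y":1,"z":26,"wx":0,"wy":0,"wz":0,"grip":30},
    {"x":18,"y":1,"z":31,"wx":0,"wy":0,"wz":0,"grip":30},
    {"x":18,"y":0,"z":31,"wx":0,"wy":0,"wz":0,"grip":30},
    {"x":17,"y":0,"z":29,"wx":0,"wy":0,"wz":0,"grip":30},
    {"x":12,"y":0,"z":21,"wx":0,"wy":0,"wz":0,"grip":30},
    {"x":8,"y":0,"z":14,"wx":0,"wy":0,"wz":0,"grip":30},
    {"x":3,"y":0,"z":5,"wx":0,"wy":0,"wz":0,"grip":30}
  ]
}}

```text
time_s: 20.75
tcp_pos: [0.4505, -0.3546, 0.0868]
eef_rot: [-1.265, 2.34, 0.341]
force: [0.4, 0.8, -0.8]
finger_gap: 0.0454
grasp_force: 44.6
```

```bash
python3 rel.py -.058 0.003 .082; python3 rel.py -.036 0.003 .034|tail -1
```

```text
t 20.75 [ 0.4505 -0.3546  0.0868] F [ 0.4  0.8 -0.8] 0.04541002482414387 44.56529438495636 [-0.7   0.45 -0.12 -0.58 -1.14  0.41]
tcp in box -0.1383 0.0033 0.0868
[[-0.475 -0.837  0.273]
 [-0.724  0.548  0.419]
 [-0.501  0.001 -0.866]]
go tool mm [-67.1   0.4  44.3]
go tool mm [-62.1   0.5  96.9]
```

>>> {"api": "move_arm", "payload": {
  "motion": [
    {"x":-6,"y":0,"z":4,"wx":0,"wy":0,"wz":0,"grip":30},
    {"x":-10,"y":0,"z":7,"wx":0,"wy":0,"wz":0,"grip":30},
    {"x":-13,"y":0,"z":8,"wx":0,"wy":0,"wz":0,"grip":30},
    {"x":-13,"y":0,"z":8,"wx":0,"wy":0,"wz":0,"grip":30},
    {"x":-12,"y":0,"z":8,"wx":0,"wy":0,"wz":0,"grip":30},
    {"x":-8,"y":0,"z":5,"wx":0,"wy":0,"wz":0,"grip":30},
    {"x":-5,"y":0,"z":3,"wx":0,"wy":0,"wz":0,"grip":30},
    {"x":0,"y":0,"z":0,"wx":0,"wy":0,"wz":0,"grip":30}
  ]
}}

```text
time_s: 21.75
tcp_pos: [0.4944, -0.2887, 0.0839]
eef_rot: [-1.265, 2.34, 0.339]
force: [-0.6, -0.0, -1.3]
finger_gap: 0.0454
grasp_force: 44.6
```

```bash
python3 rel.py -.036 0.003 .038
```

```text
t 21.75 [ 0.4944 -0.2887  0.0839] F [-0.6 -0.  -1.3] 0.04541683137155067 44.56525683403015 [-0.57  0.42 -0.17 -0.61 -1.06  0.32]
tcp in box -0.0591 0.0019 0.0839
[[-0.474 -0.837  0.274]
 [-0.724  0.548  0.419]
 [-0.5    0.    -0.866]]
go tool mm [ 2.9  1.3 51.3]
```

>>> {"api": "move_arm", "payload": {
  "motion": [
    {"x":0,"y":0,"z":5,"wx":0,"wy":0,"wz":0,"grip":30},
    {"x":1,"y":0,"z":9,"wx":0,"wy":0,"wz":0,"grip":30},
    {"x":1,"y":0,"z":9,"wx":0,"wy":0,"wz":0,"grip":30},
    {"x":1,"y":0,"z":9,"wx":0,"wy":0,"wz":0,"grip":30},
    {"x":0,"y":0,"z":9,"wx":0,"wy":0,"wz":0,"grip":30},
    {"x":0,"y":0,"z":7,"wx":0,"wy":0,"wz":0,"grip":30},
    {"x":0,"y":0,"z":3,"wx":0,"wy":0,"wz":0,"grip":30},
    {"x":0,"y":0,"z":0,"wx":0,"wy":0,"wz":0,"grip":30}
  ]
}}

```text
time_s: 22.75
tcp_pos: [0.5069, -0.2697, 0.0382]
eef_rot: [-1.265, 2.34, 0.339]
force: [0.5, 0.0, -0.8]
finger_gap: 0.0454
grasp_force: 44.6
```

>>> {"api": "move_arm", "payload": {
  "motion": [
    {"x":0.5,"y":0,"z":0.9,"wx":0,"wy":0,"wz":0,"grip":30},
    {"x":0.5,"y":0,"z":0.9,"wx":0,"wy":0,"wz":0,"grip":30},
    {"x":0.5,"y":0,"z":0.9,"wx":0,"wy":0,"wz":0,"grip":30},
    {"x":0.5,"y":0,"z":0.9,"wx":0,"wy":0,"wz":0,"grip":30},
    {"x":0,"y":0,"z":0,"wx":0,"wy":0,"wz":0,"grip":30},
    {"x":0,"y":0,"z":0,"wx":0,"wy":0,"wz":0,"grip":30},
    {"x":0,"y":0,"z":0,"wx":0,"wy":0,"wz":0,"grip":30},
    {"x":0,"y":0,"z":0,"wx":0,"wy":0,"wz":0,"grip":30}
  ]
}}

```text
time_s: 23.75
tcp_pos: [0.507, -0.2698, 0.0342]
eef_rot: [-1.265, 2.34, 0.339]
force: [-0.6, -0.5, -0.8]
finger_gap: 0.0459
grasp_force: 44.6
```

```bash
python3 rel.py -.036 0.003 .032
```

```text
t 23.75 [ 0.507  -0.2698  0.0342] F [-0.6 -0.5 -0.8] 0.045885748610696386 44.56511914730072 [-0.54  0.49 -0.2  -0.65 -0.97  0.36]
tcp in box -0.0364 0.0016 0.0342
[[-0.474 -0.836  0.274]
 [-0.724  0.548  0.418]
 [-0.5   -0.    -0.866]]
go tool mm [0.8 1.4 2.1]
```

Not in contact yet; I lower it in finer steps.

>>> {"api": "move_arm", "payload": {
  "motion": [
    {"x":0.4,"y":0,"z":0.7,"wx":0,"wy":0,"wz":0,"grip":30},
    {"x":0.4,"y":0,"z":0.7,"wx":0,"wy":0,"wz":0,"grip":30},
    {"x":0.4,"y":0,"z":0.7,"wx":0,"wy":0,"wz":0,"grip":30},
    {"x":0,"y":0,"z":0,"wx":0,"wy":0,"wz":0,"grip":30},
    {"x":0,"y":0,"z":0,"wx":0,"wy":0,"wz":0,"grip":30},
    {"x":0,"y":0,"z":0,"wx":0,"wy":0,"wz":0,"grip":30},
    {"x":0,"y":0,"z":0,"wx":0,"wy":0,"wz":0,"grip":30},
    {"x":0,"y":0,"z":0,"wx":0,"wy":0,"wz":0,"grip":30}
  ]
}}

```text
time_s: 24.75
tcp_pos: [0.5069, -0.2697, 0.0317]
eef_rot: [-1.265, 2.34, 0.339]
force: [-0.7, 1.2, -0.4]
finger_gap: 0.0459
grasp_force: 44.6
```

>>> {"api": "move_arm", "payload": {
  "motion": [
    {"x":0.4,"y":0,"z":0.7,"wx":0,"wy":0,"wz":0,"grip":30},
    {"x":0.4,"y":0,"z":0.7,"wx":0,"wy":0,"wz":0,"grip":30},
    {"x":0,"y":0,"z":0,"wx":0,"wy":0,"wz":0,"grip":30},
    {"x":0,"y":0,"z":0,"wx":0,"wy":0,"wz":0,"grip":30},
    {"x":0,"y":0,"z":0,"wx":0,"wy":0,"wz":0,"grip":30},
    {"x":0,"y":0,"z":0,"wx":0,"wy":0,"wz":0,"grip":30},
    {"x":0,"y":0,"z":0,"wx":0,"wy":0,"wz":0,"grip":30},
    {"x":0,"y":0,"z":0,"wx":0,"wy":0,"wz":0,"grip":30}
  ]
}}

```text
time_s: 25.75
tcp_pos: [0.507, -0.2698, 0.0316]
eef_rot: [-1.266, 2.339, 0.339]
force: [-4.2, 0.3, 12.0]
finger_gap: 0.0458
grasp_force: 44.7
```

Contact with the box floor (12 N, at the predicted height). I ease up slightly and open slowly.

>>> {"api": "move_arm", "payload": {
  "motion": [
    {"x":-0.4,"y":0,"z":-0.7,"wx":0,"wy":0,"wz":0,"grip":45},
    {"x":0,"y":0,"z":0,"wx":0,"wy":0,"wz":0,"grip":46},
    {"x":0,"y":0,"z":0,"wx":0,"wy":0,"wz":0,"grip":48},
    {"x":0,"y":0,"z":0,"wx":0,"wy":0,"wz":0,"grip":52},
    {"x":0,"y":0,"z":0,"wx":0,"wy":0,"wz":0,"grip":58},
    {"x":0,"y":0,"z":0,"wx":0,"wy":0,"wz":0,"grip":64},
    {"x":0,"y":0,"z":0,"wx":0,"wy":0,"wz":0,"grip":64},
    {"x":0,"y":0,"z":0,"wx":0,"wy":0,"wz":0,"grip":64}
  ],
  "grip_force": 10
}}

```text
time_s: 26.75
tcp_pos: [0.5069, -0.2697, 0.0309]
eef_rot: [-1.265, 2.34, 0.339]
force: [-0.5, 0.2, -0.7]
finger_gap: 0.0636
grasp_force: 0.0
```

>>> {"api": "move_arm", "payload": {
  "motion": [
    {"x":0,"y":0,"z":-5,"wx":0,"wy":0,"wz":0,"grip":64},
    {"x":0,"y":0,"z":-10,"wx":0,"wy":0,"wz":0,"grip":64},
    {"x":0,"y":0,"z":-15,"wx":0,"wy":0,"wz":0,"grip":64},
    {"x":0,"y":0,"z":-25,"wx":0,"wy":0,"wz":0,"grip":64},
    {"x":0,"y":0,"z":-35,"wx":0,"wy":0,"wz":0,"grip":64},
    {"x":0,"y":0,"z":-45,"wx":0,"wy":0,"wz":0,"grip":64},
    {"x":0,"y":0,"z":-50,"wx":0,"wy":0,"wz":0,"grip":64},
    {"x":0,"y":0,"z":-50,"wx":0,"wy":0,"wz":0,"grip":64}
  ]
}}

```text
time_s: 27.75
tcp_pos: [0.4414, -0.3691, 0.2371]
eef_rot: [-1.265, 2.341, 0.337]
force: [-0.2, -0.3, 0.0]
finger_gap: 0.0637
grasp_force: 0.0
```

```bash
python3 rel.py
python3 - <<'E'
from h import *
j=env.capture("top");i=env.capture("side").astype(int);b=j.astype(int)
cv2.imwrite("pics/t7.png",j);cv2.imwrite("pics/s7.png",i.astype(np.uint8))
B=np.array([.528,-.240,0]);X=np.array([np.cos(1.),np.sin(1.),0]);Y=np.array([-X[1],X[0],0])
for n,im in(("top",b),("side",i)):
  pts=[(x,y) for x in(-.08,-.06,-.05,-.04,-.03,-.02) for y in(-.04,-.015,0,.015,.04)]
  uv=proj(n,np.array([B+X*x+Y*y+[0,0,.032] for x,y in pts])).round().astype(int)
  for p,(u,v) in zip(pts,uv):print(n,p,im[v,u],end=' | ')
  print()
E
```

```text
t 27.75 [ 0.4414 -0.3691  0.2371] F [-0.2 -0.3  0. ] 0.06369331123740331 0.0 [-0.72  0.31  0.02 -0.53 -1.39  0.26]
tcp in box -0.1554 0.0032 0.2371
[[-0.475 -0.836  0.275]
 [-0.725  0.548  0.417]
 [-0.5   -0.001 -0.866]]
top (-0.08, -0.04) [24 43 69] | top (-0.08, -0.015) [27 48 71] | top (-0.08, 0) [31 51 75] | top (-0.08, 0.015) [27 48 76] | top (-0.08, 0.04) [ 42  71 108] | top (-0.06, -0.04) [41 58 82] | top (-0.06, -0.015) [39 60 85] | top (-0.06, 0) [34 61 86] | top (-0.06, 0.015) [34 54 83] | top (-0.06, 0.04) [ 45  79 118] | top (-0.05, -0.04) [34 56 82] | top (-0.05, -0.015) [46 51 59] | top (-0.05, 0) [60 55 49] | top (-0.05, 0.015) [41 47 51] | top (-0.05, 0.04) [ 42  78 116] | top (-0.04, -0.04) [ 44  74 106] | top (-0.04, -0.015) [ 45  81 127] | top (-0.04, 0) [ 45  77 118] | top (-0.04, 0.015) [ 38  73 110] | top (-0.04, 0.04) [ 42  70 107] | top (-0.03, -0.04) [31 58 87] | top (-0.03, -0.015) [34 62 89] | top (-0.03, 0) [25 51 82] | top (-0.03, 0.015) [31 59 86] | top (-0.03, 0.04) [36 55 80] | top (-0.02, -0.04) [31 60 89] | top (-0.02, -0.015) [39 65 96] | top (-0.02
[... 347 characters left out ...]
.06, 0.015) [15 40 70] | side (-0.06, 0.04) [16 45 74] | side (-0.05, -0.04) [10 42 75] | side (-0.05, -0.015) [24 38 58] | side (-0.05, 0) [31 39 54] | side (-0.05, 0.015) [31 41 60] | side (-0.05, 0.04) [13 38 62] | side (-0.04, -0.04) [18 47 79] | side (-0.04, -0.015) [11 15 28] | side (-0.04, 0) [35 36 35] | side (-0.04, 0.015) [35 36 38] | side (-0.04, 0.04) [13 35 58] | side (-0.03, -0.04) [17 46 78] | side (-0.03, -0.015) [19 31 49] | side (-0.03, 0) [31 30 31] | side (-0.03, 0.015) [39 37 36] | side (-0.03, 0.04) [20 26 38] | side (-0.02, -0.04) [21 49 82] | side (-0.02, -0.015) [15 40 67] | side (-0.02, 0) [20 19 23] | side (-0.02, 0.015) [38 37 37] | side (-0.02, 0.04) [26 26 28] |
```

Both views show the remote's outer end at box x ≈ −0.052, centred in y, so its centre is at x ≈ +0.012 on the floor. Next I right the tool, close the fingers and go above the flap.

>>> {"api": "move_arm", "payload": {
  "motion": [
    {"x":0,"y":0,"z":0,"wx":0,"wy":0.131,"wz":0,"grip":20},
    {"x":0,"y":0,"z":0,"wx":0,"wy":0.131,"wz":0,"grip":0},
    {"x":0,"y":0,"z":0,"wx":0,"wy":0.131,"wz":0,"grip":0},
    {"x":0,"y":0,"z":0,"wx":0,"wy":0.131,"wz":0,"grip":0},
    {"x":0,"y":0,"z":-25,"wx":0,"wy":0,"wz":0,"grip":0},
    {"x":0,"y":0,"z":-25,"wx":0,"wy":0,"wz":0,"grip":0},
    {"x":0,"y":0,"z":-20,"wx":0,"wy":0,"wz":0,"grip":0},
    {"x":0,"y":0,"z":-10,"wx":0,"wy":0,"wz":0,"grip":0}
  ]
}}

```text
time_s: 28.85
tcp_pos: [0.4424, -0.3683, 0.3162]
eef_rot: [-1.492, 2.763, -0.003]
force: [-1.1, -0.6, -0.2]
finger_gap: 0.0003
grasp_force: 0.0
```

>>> {"api": "move_arm", "payload": {
  "motion": [
    {"x":-15,"y":0,"z":0,"wx":0,"wy":0,"wz":0,"grip":0},
    {"x":-25,"y":0,"z":0,"wx":0,"wy":0,"wz":0,"grip":0},
    {"x":-30,"y":0,"z":0,"wx":0,"wy":0,"wz":0,"grip":0},
    {"x":-30,"y":0,"z":0,"wx":0,"wy":0,"wz":0,"grip":0},
    {"x":-30,"y":0,"z":0,"wx":0,"wy":0,"wz":0,"grip":0},
    {"x":-25,"y":0,"z":0,"wx":0,"wy":0,"wz":0,"grip":0},
    {"x":-15,"y":0,"z":0,"wx":0,"wy":0,"wz":0,"grip":0},
    {"x":-7,"y":0,"z":0,"wx":0,"wy":0,"wz":0,"grip":0}
  ]
}}

```text
time_s: 29.85
tcp_pos: [0.5397, -0.2192, 0.3138]
eef_rot: [1.494, -2.763, -0.001]
force: [-0.2, 0.0, 0.7]
finger_gap: 0.0006
grasp_force: 0.0
```

```bash
python3 rel.py .022 0 .230
python3 - <<'E'
import numpy as np
th=np.interp(np.arange(41),[0,40],[1.02,-.01]);C=np.c_[.1-.175*np.cos(th)+.01*np.sin(th),.048+.175*np.sin(th)+.01*np.cos(th)]
d=np.diff(C,axis=0)*1000;print((-d).round(1).tolist())
E
```

```text
t 29.85 [ 0.5397 -0.2192  0.3138] F [-0.2  0.   0.7] 0.0006040364408291475 0.0 [-0.05  0.17 -0.08 -0.   -1.32 -0.53]
tcp in box 0.0238 0.0014 0.3138
[[-0.547 -0.837 -0.001]
 [-0.837  0.547  0.   ]
 [ 0.     0.001 -1.   ]]
go tool mm [ 1.8 -1.5 83.8]
[[3.9, 2.2], [3.9, 2.3], [3.8, 2.4], [3.8, 2.5], [3.7, 2.6], [3.6, 2.7], [3.6, 2.8], [3.5, 2.9], [3.4, 3.0], [3.3, 3.0], [3.3, 3.1], [3.2, 3.2], [3.1, 3.3], [3.0, 3.4], [2.9, 3.4], [2.8, 3.5], [2.7, 3.6], [2.6, 3.7], [2.6, 3.7], [2.5, 3.8], [2.4, 3.8], [2.3, 3.9], [2.2, 4.0], [2.1, 4.0], [1.9, 4.1], [1.8, 4.1], [1.7, 4.2], [1.6, 4.2], [1.5, 4.3], [1.4, 4.3], [1.3, 4.3], [1.2, 4.4], [1.1, 4.4], [1.0, 4.4], [0.8, 4.4], [0.7, 4.5], [0.6, 4.5], [0.5, 4.5], [0.4, 4.5], [0.3, 4.5]]
```

>>> {"api": "move_arm", "payload": {
  "motion": [
    {"x":-2,"y":0,"z":15,"wx":0,"wy":0,"wz":0,"grip":0},
    {"x":0,"y":0,"z":20,"wx":0,"wy":0,"wz":0,"grip":0},
    {"x":0,"y":0,"z":20,"wx":0,"wy":0,"wz":0,"grip":0},
    {"x":0,"y":0,"z":15,"wx":0,"wy":0,"wz":0,"grip":0},
    {"x":0,"y":0,"z":10,"wx":0,"wy":0,"wz":0,"grip":0},
    {"x":0,"y":0,"z":6,"wx":0,"wy":0,"wz":0,"grip":0},
    {"x":0,"y":0,"z":4,"wx":0,"wy":0,"wz":0,"grip":0},
    {"x":0,"y":0,"z":2,"wx":0,"wy":0,"wz":0,"grip":0}
  ]
}}

```text
time_s: 30.85
tcp_pos: [0.5408, -0.2184, 0.2226]
eef_rot: [-1.493, 2.764, -0.001]
force: [-0.8, 0.6, -0.8]
finger_gap: 0.0001
grasp_force: 0.0
```

>>> {"api": "move_arm", "payload": {
  "motion": [
    {"x":3.9,"y":0,"z":2.2,"wx":0,"wy":0,"wz":0,"grip":0},
    {"x":3.9,"y":0,"z":2.3,"wx":0,"wy":0,"wz":0,"grip":0},
    {"x":3.8,"y":0,"z":2.4,"wx":0,"wy":0,"wz":0,"grip":0},
    {"x":3.8,"y":0,"z":2.5,"wx":0,"wy":0,"wz":0,"grip":0},
    {"x":3.7,"y":0,"z":2.6,"wx":0,"wy":0,"wz":0,"grip":0},
    {"x":3.6,"y":0,"z":2.7,"wx":0,"wy":0,"wz":0,"grip":0},
    {"x":3.6,"y":0,"z":2.8,"wx":0,"wy":0,"wz":0,"grip":0},
    {"x":3.5,"y":0,"z":2.9,"wx":0,"wy":0,"wz":0,"grip":0}
  ]
}}

```text
time_s: 31.85
tcp_pos: [0.5242, -0.2436, 0.2019]
eef_rot: [-1.493, 2.764, -0.0]
force: [2.0, 1.2, 1.5]
finger_gap: 0.0003
grasp_force: 0.8
```

```bash
python3 rel.py
python3 - <<'E'
from h import *
i=env.capture("side").astype(int);o=cv2.imread("pics/s7.png").astype(int)
print("old flap edge corner near (345,149)/(308,134): changed px",(np.abs(i-o).sum(2)>50)[134:200,300:350].sum())
E
```

```text
t 31.85 [ 0.5242 -0.2436  0.2019] F [2.  1.2 1.5] 0.000347559773059097 0.8235017023980618 [-0.1   0.23 -0.27  0.   -1.07 -0.48]
tcp in box -0.0051 0.0013 0.2019
[[-0.548 -0.836  0.   ]
 [-0.836  0.548 -0.   ]
 [ 0.    -0.    -1.   ]]
old flap edge corner near (345,149)/(308,134): changed px 1852
```

Contact with the flap (about 2.8 N along its normal). I continue along the arc.

>>> {"api": "move_arm", "payload": {
  "motion": [
    {"x":3.4,"y":0,"z":3.0,"wx":0,"wy":0,"wz":0,"grip":0},
    {"x":3.3,"y":0,"z":3.0,"wx":0,"wy":0,"wz":0,"grip":0},
    {"x":3.3,"y":0,"z":3.1,"wx":0,"wy":0,"wz":0,"grip":0},
    {"x":3.2,"y":0,"z":3.2,"wx":0,"wy":0,"wz":0,"grip":0},
    {"x":3.1,"y":0,"z":3.3,"wx":0,"wy":0,"wz":0,"grip":0},
    {"x":3.0,"y":0,"z":3.4,"wx":0,"wy":0,"wz":0,"grip":0},
    {"x":2.9,"y":0,"z":3.4,"wx":0,"wy":0,"wz":0,"grip":0},
    {"x":2.8,"y":0,"z":3.5,"wx":0,"wy":0,"wz":0,"grip":0}
  ]
}}

```text
time_s: 32.9
tcp_pos: [0.5104, -0.2644, 0.1759]
eef_rot: [1.493, -2.764, -0.0]
force: [0.2, -0.6, 2.8]
finger_gap: 0.0004
grasp_force: 0.7
```

>>> {"api": "move_arm", "payload": {
  "motion": [
    {"x":2.7,"y":0,"z":3.6,"wx":0,"wy":0,"wz":0,"grip":0},
    {"x":2.6,"y":0,"z":3.7,"wx":0,"wy":0,"wz":0,"grip":0},
    {"x":2.6,"y":0,"z":3.7,"wx":0,"wy":0,"wz":0,"grip":0},
    {"x":2.5,"y":0,"z":3.8,"wx":0,"wy":0,"wz":0,"grip":0},
    {"x":2.4,"y":0,"z":3.8,"wx":0,"wy":0,"wz":0,"grip":0},
    {"x":2.3,"y":0,"z":3.9,"wx":0,"wy":0,"wz":0,"grip":0},
    {"x":2.2,"y":0,"z":4.0,"wx":0,"wy":0,"wz":0,"grip":0},
    {"x":2.1,"y":0,"z":4.0,"wx":0,"wy":0,"wz":0,"grip":0}
  ]
}}

```text
time_s: 33.9
tcp_pos: [0.4998, -0.2805, 0.1453]
eef_rot: [1.494, -2.764, -0.0]
force: [0.0, -1.2, 2.7]
finger_gap: 0.0004
grasp_force: 0.7
```

>>> {"api": "move_arm", "payload": {
  "motion": [
    {"x":1.9,"y":0,"z":4.1,"wx":0,"wy":0,"wz":0,"grip":0},
    {"x":1.8,"y":0,"z":4.1,"wx":0,"wy":0,"wz":0,"grip":0},
    {"x":1.7,"y":0,"z":4.2,"wx":0,"wy":0,"wz":0,"grip":0},
    {"x":1.6,"y":0,"z":4.2,"wx":0,"wy":0,"wz":0,"grip":0},
    {"x":1.5,"y":0,"z":4.3,"wx":0,"wy":0,"wz":0,"grip":0},
    {"x":1.4,"y":0,"z":4.3,"wx":0,"wy":0,"wz":0,"grip":0},
    {"x":1.3,"y":0,"z":4.3,"wx":0,"wy":0,"wz":0,"grip":0},
    {"x":1.2,"y":0,"z":4.4,"wx":0,"wy":0,"wz":0,"grip":0}
  ]
}}

```text
time_s: 34.9
tcp_pos: [0.4931, -0.2909, 0.1114]
eef_rot: [1.493, -2.764, -0.0]
force: [-0.2, -0.5, 1.4]
finger_gap: 0.0003
grasp_force: 0.6
```

>>> {"api": "move_arm", "payload": {
  "motion": [
    {"x":1.1,"y":0,"z":4.4,"wx":0,"wy":0,"wz":0,"grip":0},
    {"x":1.0,"y":0,"z":4.4,"wx":0,"wy":0,"wz":0,"grip":0},
    {"x":0.8,"y":0,"z":4.4,"wx":0,"wy":0,"wz":0,"grip":0},
    {"x":0.7,"y":0,"z":4.5,"wx":0,"wy":0,"wz":0,"grip":0},
    {"x":0.6,"y":0,"z":4.5,"wx":0,"wy":0,"wz":0,"grip":0},
    {"x":0.5,"y":0,"z":3.5,"wx":0,"wy":0,"wz":0,"grip":0},
    {"x":0.4,"y":0,"z":2,"wx":0,"wy":0,"wz":0,"grip":0},
    {"x":0,"y":0,"z":0,"wx":0,"wy":0,"wz":0,"grip":0}
  ]
}}

```text
time_s: 35.9
tcp_pos: [0.4903, -0.2949, 0.0838]
eef_rot: [1.493, -2.764, -0.001]
force: [0.1, -0.2, 0.1]
finger_gap: 0.0004
grasp_force: 0.0
```

```bash
python3 rel.py -.0655 0 .075
```

```text
t 35.9 [ 0.4903 -0.2949  0.0838] F [ 0.1 -0.2  0.1] 0.0003729361809735594 0.0 [-0.2   0.35 -0.42 -0.   -0.81 -0.38]
tcp in box -0.0666 0.0021 0.0838
[[-0.548 -0.836 -0.   ]
 [-0.836  0.548  0.   ]
 [-0.     0.    -1.   ]]
go tool mm [-1.1 -2.1  8.8]
```

>>> {"api": "move_arm", "payload": {
  "motion": [
    {"x":0,"y":0,"z":1.2,"wx":0,"wy":0,"wz":0,"grip":0},
    {"x":0,"y":0,"z":1.2,"wx":0,"wy":0,"wz":0,"grip":0},
    {"x":0,"y":0,"z":1.2,"wx":0,"wy":0,"wz":0,"grip":0},
    {"x":0,"y":0,"z":1.2,"wx":0,"wy":0,"wz":0,"grip":0},
    {"x":0,"y":0,"z":1.2,"wx":0,"wy":0,"wz":0,"grip":0},
    {"x":0,"y":0,"z":1.2,"wx":0,"wy":0,"wz":0,"grip":0},
    {"x":0,"y":0,"z":1,"wx":0,"wy":0,"wz":0,"grip":0},
    {"x":0,"y":0,"z":0,"wx":0,"wy":0,"wz":0,"grip":0}
  ]
}}

```text
time_s: 36.9
tcp_pos: [0.4903, -0.295, 0.0756]
eef_rot: [-1.493, 2.764, 0.0]
force: [-0.5, -0.3, 0.0]
finger_gap: 0.0006
grasp_force: 0.0
```

>>> {"api": "move_arm", "payload": {
  "motion": [
    {"x":0,"y":0,"z":0.5,"wx":0,"wy":0,"wz":0,"grip":0},
    {"x":0,"y":0,"z":0.5,"wx":0,"wy":0,"wz":0,"grip":0},
    {"x":0,"y":0,"z":0.5,"wx":0,"wy":0,"wz":0,"grip":0},
    {"x":0,"y":0,"z":0,"wx":0,"wy":0,"wz":0,"grip":0},
    {"x":0,"y":0,"z":0,"wx":0,"wy":0,"wz":0,"grip":0},
    {"x":0,"y":0,"z":0,"wx":0,"wy":0,"wz":0,"grip":0},
    {"x":0,"y":0,"z":0,"wx":0,"wy":0,"wz":0,"grip":0},
    {"x":0,"y":0,"z":0,"wx":0,"wy":0,"wz":0,"grip":0}
  ]
}}

```text
time_s: 37.9
tcp_pos: [0.4904, -0.295, 0.0752]
eef_rot: [-1.494, 2.763, -0.001]
force: [-3.1, 1.3, 9.8]
finger_gap: 0.0002
grasp_force: 4.7
```

A stiff stop at the closed height. I retreat straight up and check.

>>> {"api": "move_arm", "payload": {
  "motion": [
    {"x":0,"y":0,"z":-3,"wx":0,"wy":0,"wz":0,"grip":0},
    {"x":0,"y":0,"z":-10,"wx":0,"wy":0,"wz":0,"grip":0},
    {"x":0,"y":0,"z":-25,"wx":0,"wy":0,"wz":0,"grip":0},
    {"x":0,"y":0,"z":-35,"wx":0,"wy":0,"wz":0,"grip":0},
    {"x":0,"y":0,"z":-35,"wx":0,"wy":0,"wz":0,"grip":0},
    {"x":0,"y":0,"z":-30,"wx":0,"wy":0,"wz":0,"grip":0},
    {"x":0,"y":0,"z":-15,"wx":0,"wy":0,"wz":0,"grip":0},
    {"x":0,"y":0,"z":-5,"wx":0,"wy":0,"wz":0,"grip":0}
  ]
}}

```text
time_s: 38.9
tcp_pos: [0.4905, -0.295, 0.2329]
eef_rot: [-1.493, 2.763, -0.001]
force: [-0.3, -0.5, 0.1]
finger_gap: 0.0005
grasp_force: 0.0
```

Run:
```python
from h import *
s=env.read_state();print(s['tcp_pos'],s['force'].round(1))
i=env.capture("side");j=env.capture("top");cv2.imwrite("pics/s9.png",i);cv2.imwrite("pics/t9.png",j)
B=np.array([.528,-.240,0]);X=np.array([np.cos(1.),np.sin(1.),0]);Y=np.array([-X[1],X[0],0])
def pr(x,y,z):return proj("side",B+X*x+Y*y+[0,0,z])[0]
# front top edge of flap if closed (z .058): brightness profile down column through the left/front corner
for y in(.05,.075):
  print([ (x,i[tuple(pr(x,y,.058).round().astype(int)[::-1])].tolist()) for x in(-.11,-.09,-.05,0,.05)])
o=cv2.imread("pics/top0.png").astype(int);d=np.abs(j.astype(int)-o).sum(2)>80
print("mug diff",d[135:180,345:390].sum(),"pen diff",d[170:225,430:442].sum())
g=cv2.cvtColor(i,cv2.COLOR_BGR2GRAY)
u,v=pr(0,.08,.058).round().astype(int);print("col profile across left edge",u,v,[i[k,u].tolist() for k in range(v-8,v+22,2)])
```

```text
[ 0.49046713 -0.29503787  0.23290806] [-0.3 -0.5  0.1]
[(-0.11, [32, 56, 73]), (-0.09, [21, 49, 82]), (-0.05, [23, 55, 94]), (0, [23, 52, 85]), (0.05, [15, 54, 89])]
[(-0.11, [29, 55, 70]), (-0.09, [14, 49, 84]), (-0.05, [19, 49, 86]), (0, [15, 49, 81]), (0.05, [20, 48, 81])]
mug diff 4 pen diff 221
col profile across left edge 341 196 [[21, 56, 94], [18, 53, 90], [22, 53, 86], [19, 51, 87], [10, 40, 72], [18, 38, 64], [16, 36, 62], [13, 32, 62], [7, 35, 59], [10, 33, 56], [11, 34, 55], [23, 46, 68], [54, 85, 107], [55, 90, 114], [58, 95, 116]]
```

Run:
```python
import cv2,numpy as np
for n in("top0","t9"):
    b=cv2.imread(f"pics/{n}.png").astype(int);s=b[165:230,420:455];m=(s.max(2)-s.min(2)<30)
    y,x=np.where(m);print(n,len(x),x.mean()+420 if len(x) else 0,y.mean()+165 if len(y) else 0, "coaster",b[211,235],[b[v,436].tolist() for v in(178,197,215)],"bg",b[197,428])
```

```text
top0 177 435.4406779661017 197.26553672316385 coaster [109 118 123] [[56, 50, 42], [139, 128, 128], [122, 115, 113]] bg [104 145 164]
t9 855 434.6116959064328 214.3859649122807 coaster [123 134 136] [[68, 59, 54], [153, 144, 142], [26, 33, 38]] bg [117 164 187]
```

```bash
python3 -c "
from bench import env
print(env.hand_in())"
```

```text
the job is handed in; nothing more can be done
None
```

Job handed in at about 39 s, verdict not shown: the remote was laid on the box floor near the middle, the flap pushed down to its closed stop, and the coaster, mug and pen showed no movement in the last pictures (the pen's near half was hidden by the arm).

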